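# Draw a filter plate for inspection

## Robot

A 7-joint arm with a two-finger parallel gripper is mounted at the origin on the work surface. World frame = base frame: x ahead of the robot, y to its left, z up, the work surface at z = 0. Lengths are in mm, angles in degrees, forces in N, time in s.
With the tool pointing down it reaches from about 350 to 900 mm from the base axis. Payload 7.2 kg.
Tool frame: the origin (TCP) lies midway between the tips of the shut fingers; the grasp point (between the pads) lies 19 mm behind it; y points along the fingers, x is the direction in which the jaws open and shut, and the axes are right-handed (so a half turn about y gives the same grasp; the last joint's range is limited). The gripper opens to 85 mm and grips with 20 to 120 N. Pads are 22 mm wide; open, the fingers measure 114 mm over their backs; the gripper's body (76 mm by 85 mm) begins 54 mm behind the grasp point. The pads swing forward as they close: fully open they stand 13 mm farther back than shut.
Start: joints at [59.633, 23.554, -0.728, 91.456, 0.321, 64.991, -4.71], TCP at [278.464, -559.541, 231.297] pointing down, gripper open.
Joint ranges: [-169.25, 169.25], [-16.82, 113.86], [-84.01, 82.57], [7.8, 145.47], [-59.2, 239.2], [7.22, 106.19], [-163.78, 163.78]. Speed limits (degrees/s): [136.94, 136.94, 172.46, 172.46, 180, 180, 180].

## Interface

Orientations are given as a 3x3 rotation matrix whose columns are the frame's x, y, z axes.
In Python, from rig import * gives the robot as it stands.
- The arm moves only by the shell command python3 -m inch 'ROWS' [FORCE]. ROWS is JSON, a list of rows, each a list of 5 numbers: the shift along the tool's x, y, z in m, then the turn about the tool's y in rad, then the finger opening in m, from 0 to 0.0854. A call has 1 to 12 rows; each row shifts and turns the commanded pose from where the row before left it, along the tool's axes as they then stand; what a row does not reach is not made up. A row lasts 1/12 s, in which the tool goes at most 41.7 mm and 7.16 degrees, less where a joint would pass 70% of its speed; a pose out of reach is approached as far as the arm can. A call is refused whole if a number of a shift passes 0.0417 or a number of a turn 0.125, either way. A call with a gripper value outside its range is refused whole. The fingers move at their own pace and stop on an object; FORCE is the grip in N (left out, the last holds). Time passes only in rows, so rows that do not move let the fingers close. It gives the time, the measured TCP pose, the force and the opening at its end, in the units of the state.
- observe(): the state, without advancing time (a new reading comes with each control period).
- snapshot(name): name is "scene" or "side" or "wrist"; returns the picture (400x640x3 uint8, blue, green, red); there is no depth.
- calibration(name): a dict with "camera_matrix" (3x3 intrinsics, pixels), "extrinsics" (4x4, takes a point from world to camera coordinates). Camera axes: x right, y up, looking along -z (the intrinsics and any distortion apply to the point x, -y, -z); pixel columns grow to the right and rows downward; lengths in mm; the calibration is good to about 2 mm. A picture is of the moment at which its call begins: read the wrist's pose just before it. calibration takes no time and is no camera call; for the wrist camera it gives the pose at the moment of the call.
- close_job(): hands the job in, once; it reports no verdict.
The state is a dict: "t": time; "qpos": joint angles; "qvel": joint speeds; "effort": joint torques, N m; "ee_pos": TCP position; "tool_rot": TCP orientation; "force": force on the tool from outside, world axes, zero at the start; "torque": the same for the moment, N m; "opening": finger opening in mm.
Only numpy, scipy, OpenCV 4.12 (cv2) and the standard library are available. Lean on these libraries where they do the work, as an engineer would, in place of code of your own. Each camera call takes 0.05 s, during which the arm holds its last target. There are 200 camera calls.

## Task

Swing the hood of the filter box up past upright, draw out the plate with the red tab and present it at the lit panel: held upright, squarely in front of the middle of the lit face and about 8 cm from it, level with its centre. Finish while still holding it there, the plate still and touching nothing but the gripper. Leave the hood open and the blue-tabbed plate seated in its slot, do not bump the panel with the plate, and leave the tube rack, flask and bottle standing where they are.

Things in the scene. Friction and masses are not known exactly. Their poses are not given: they have to be found in the camera images.
- filter_box: White box fixed to the bench, 130 (x) by 170 (y) mm, deck (top) 75 mm above the bench. Origin: centre of underside; x from front to back (front roughly to the robot), z up. Two upright slots in the deck, each 9 (x) by 67 (y) mm, centred at x = -15, y = +40 and -40 mm; a filter plate stands in each, on a floor 12 mm above the bench. Stands left or right, yawed.
- flap (a joint): Angle (rad) of the grey hood over the deck: 0 shut, grows as it swings up and back, stop at 1.75; past 1.4 counts as open. May start up to 0.3 ajar. Stiff hinge: it stays at any angle where it is left (about 2.5 N at the handle lifts it). A shell 125 mm from hinge to front, 168 mm wide, 46 mm high, open below and at the hinge side; 180 g.
- flap_handle (a point): Middle of the hood's black bar handle: round, 10 mm thick, 94 mm long, along the box's y, on two stubs 42 mm either side of its middle; its axis is 45 mm before the hood's front wall. Shut: 109 mm above the bench, 170 mm before and 34 mm above the hinge line. Moves with the hood. Can be pinched from above, a finger before and behind the bar; it turns in the fingers as the hood swings.
- flap_hinge (a point): Middle of the hinge line, on the back top edge of the box (x = +65 mm of the box, 75 mm above the bench). The line is parallel to the box's y axis.
- red_plate: Loose filter plate with red tab, to draw out; about 70 g. Frame 6 mm thick (x), 64 wide (y), 70 tall (z), pale mesh; on the middle of its top edge a tab 10 thick (x), 26 wide (y), 30 tall. Origin: centre of bottom edge; x = face normal, z up. Seated: axes parallel to the box's, frame 7 mm out of the deck, tab top 112 mm above the bench, hidden under the hood. In either slot.
- red_plate_center (a point): Centre of the red-tabbed plate's frame (mesh centre), 35 mm above its bottom edge, 53 mm below the tab's grip point.
- red_plate_tab (a point): Grip point in the red tab, 88 mm above the plate's bottom edge, 12 mm below the tab's top.
- blue_plate: The same kind of filter plate with a blue tab, in the other slot. Origin: centre of the bottom edge. It must stay seated.
- panel: Lit inspection panel fixed upright on the bench: grey slab 20 mm thick (x), 170 mm wide (y), top edge 140 mm above the bench, with a white lit face on its +x side, which faces away from the robot; foot under it and on its dark side, towards the robot. Origin: centre of the slab at bench height.
- panel_face (a point): Centre of the lit face, 75 mm above the bench; its x axis is the face's normal, pointing out of the panel, away from the robot, so a point in front of the face has positive x; y runs along the face, z up.
- tube_rack: Bystander: loose rack, 50 by 90 mm, 98 mm high, of eight capped tubes. Origin: centre of its underside.
- flask: Bystander: loose conical glass flask, 60 mm wide, 85 mm high. Origin: centre of its underside.
- reagent_bottle: Bystander: loose white bottle, 56 mm wide, 130 mm high, blue cap. Origin: centre of its underside.
Mind the look-alikes: they are no part of the job. There is more than one size of the panel; the one meant has the size given above. Leave any orange look-alike of the filter_box alone.

How it is judged (in metres and radians):
On the way, in this order (a step that is already met when the one before it is completed fails the run):
1. the hood is open (past 1.4 rad) with both plates in their slots (value of joint flap above 1.4 rad and z of red_plate in the frame of filter_box below 0.03 m), for 0.2 s.
2. the red-tabbed plate is drawn clear of the box, in the fingers, with the hood open (value of joint flap above 1.3 rad and height (world z) of red_plate above 0.085 m and contact force between the fingers and red_plate above 1 N and contact force between red_plate and filter_box below 0.1 N), for 0.1 s.
At the end, for the whole second after the job is handed in: Red-tabbed plate held by the fingers only, at rest: its centre 40 to 120 mm in front of the lit face, within 30 mm sideways and in height of the face centre; upright and parallel to the face within 0.2 rad. Hood past 1.3 rad; blue-tabbed plate seated (raised under 10 mm) (x of red_plate_center in the frame of panel_face between 0.04 and 0.12 m and y of red_plate_center in the frame of panel_face between -0.03 and 0.03 m and z of red_plate_center in the frame of panel_face between -0.03 and 0.03 m and angle between the x axis of red_plate and the x axis of panel, either way round below 0.2 rad and angle between red_plate's own z axis and vertical below 0.2 rad and height (world z) of red_plate above 0.01 m and linear speed of red_plate below 0.03 m/s and value of joint flap above 1.3 rad and contact force between the fingers and red_plate above 1 N and contact force between red_plate and filter_box below 0.1 N and contact force between red_plate and panel below 0.1 N and contact force between red_plate and blue_plate below 0.1 N and contact force between red_plate and tube_rack below 0.1 N and contact force between red_plate and flask below 0.1 N and contact force between red_plate and reagent_bottle below 0.1 N and z of blue_plate in the frame of filter_box below 0.022 m and horizontal distance between blue_plate and filter_box below 0.055 m); the arm keeps its last pose, push and grip.
It fails at once if the blue-tabbed plate is pulled out of its slot (raised more than 10 mm) (z of blue_plate in the frame of filter_box above 0.022 m).
It fails at once if the plate bumps the panel (over 2 N) (contact force between red_plate and panel above 2 N).
It fails at once if the tube rack is shifted more than 30 mm or tipped (distance of tube_rack from where it was at the start of the episode above 0.03 m or angle between tube_rack's own z axis and vertical above 0.4 rad).
It fails at once if the flask is shifted more than 30 mm or tipped (distance of flask from where it was at the start of the episode above 0.03 m or angle between flask's own z axis and vertical above 0.4 rad).
It fails at once if the reagent bottle is shifted more than 30 mm or tipped (distance of reagent_bottle from where it was at the start of the episode above 0.03 m or angle between reagent_bottle's own z axis and vertical above 0.4 rad).
It also fails if it takes over 54 s, if anything falls off the work surface, if the arm or the gripper's body presses on something with over 40 N, if the wrist force passes 120 N, or if a joint passes its speed limit or range.

## Working session

There is one attempt and no reset: what is moved stays moved. The work goes in short steps, Python scripts to look and compute and a shell command to move; the robot and the scene stay as the last step left them, time stands still between calls to the robot, and variables do not carry over. Pictures are saved under pics/ and viewed, about 8 in all and at most 12, crops included, and the job is handed in when it is done.

```bash
ls; mkdir -p pics
python3 - <<'E'
from rig import *
import cv2
s=observe();print(s)
for n in("scene","side"):
    im=snapshot(n);cv2.imwrite(f"pics/{n}0.png",im);c=calibration(n);print(n,c)
print(calibration("wrist"))
E
```

```text
pics
{'t': 0.0, 'qpos': array([59.63502034, 23.59988203, -0.7303177 , 91.50423746,  0.32128515,
       64.98923984, -4.70955612]), 'qvel': array([-0.00439217,  0.00917007, -0.07492669, -0.04911683,  0.0219702 ,
       -0.00767994, -0.0747122 ]), 'effort': array([-5.53903556e-04, -6.00637937e+01,  6.82137888e-01, -2.99419141e+01,
        1.39842599e-02,  1.07137268e-02,  6.03926722e-07]), 'ee_pos': array([ 278.21789819, -559.1113794 ,  230.45299983]), 'tool_rot': array([[ 4.45587403e-01, -8.03382911e-04,  8.95238081e-01],
       [-8.95237029e-01,  1.37641717e-03,  4.45588115e-01],
       [-1.59019894e-03, -9.99998730e-01, -1.05903979e-04]]), 'force': array([-0.03409002, -0.66540507, -0.65587302]), 'torque': array([0.01889964, 0.04853896, 0.01211526]), 'opening': 85.74508635954645}
scene {'camera_matrix': array([[372.12800497,   0.        , 321.58400274],
       [  0.        , 372.12800497, 198.77410625],
       [  0.        ,   0.        ,   1.        ]]), 'extrinsics': array([[-7.40963582e-01,  6.71452034e-01,  1.11864070e-02,
         3.38772512e+02],
       [-4.73566980e-01, -5.342
[... 588 characters left out ...]
       [-5.23929881e-01, -6.74148546e-01,  5.20596983e-01,
        -9.23985650e+02],
       [ 0.00000000e+00,  0.00000000e+00,  0.00000000e+00,
         1.00000000e+00]])}
{'camera_matrix': array([[277.29902414,   0.        , 319.14986242],
       [  0.        , 277.29902414, 201.75231441],
       [  0.        ,   0.        ,   1.        ]]), 'extrinsics': array([[ 4.45471076e-01, -8.95295454e-01, -1.25305680e-03,
        -6.24183824e+02],
       [ 8.60953332e-01,  4.28766596e-01, -2.73712562e-01,
         3.53049636e+01],
       [ 2.45590881e-01,  1.20852206e-01,  9.61810721e-01,
        -3.79208374e+02],
       [ 0.00000000e+00,  0.00000000e+00,  0.00000000e+00,
         1.00000000e+00]])}
```

View images.

View pics/scene0.png

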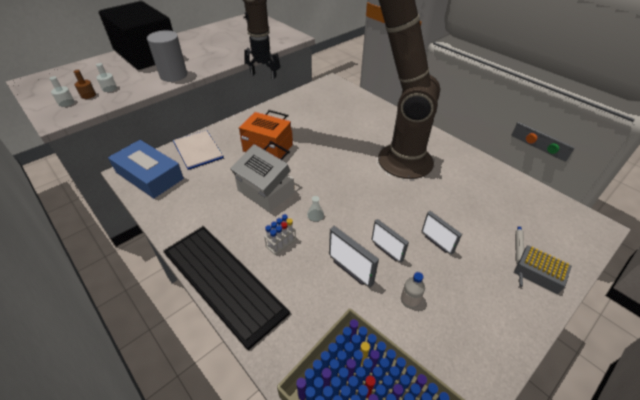

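View pics/side0.png

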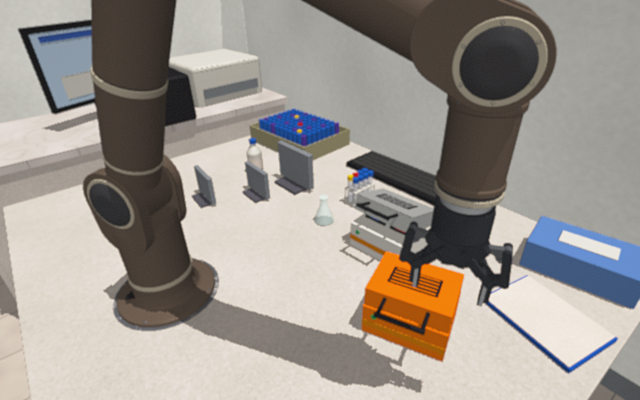

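Scene view: white filter box ≈(262,177), grey hood with its handle ≈(280,150); orange decoy ≈(266,133). Three panels at (353,257), (390,241) and (440,232). Flask (315,208), rack (280,230), bottle (413,290). The panel is picked by size, so I'll enlarge to get pixels.

Run:
```python
import cv2,numpy as np
a=cv2.imread("pics/scene0.png");b=cv2.imread("pics/side0.png")
def cr(im,x,y,w,h,k):return cv2.resize(im[y:y+h,x:x+w],None,fx=k,fy=k,interpolation=cv2.INTER_CUBIC)
A=cr(a,225,130,240,180,3.3333);cv2.imwrite("pics/c1.png",A)
B=cr(b,185,130,260,140,3);cv2.imwrite("pics/c2.png",B)
```

```text
(no output)
```

View pics/c1.png

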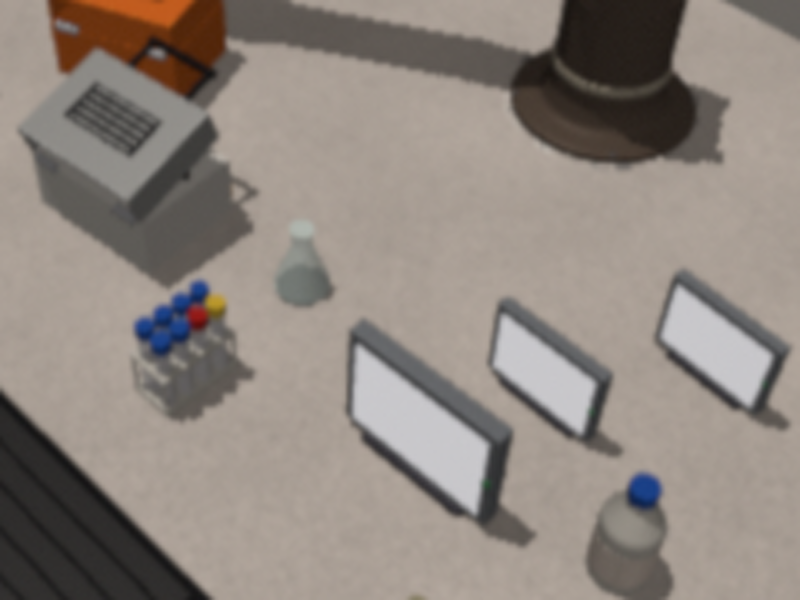

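View pics/c2.png

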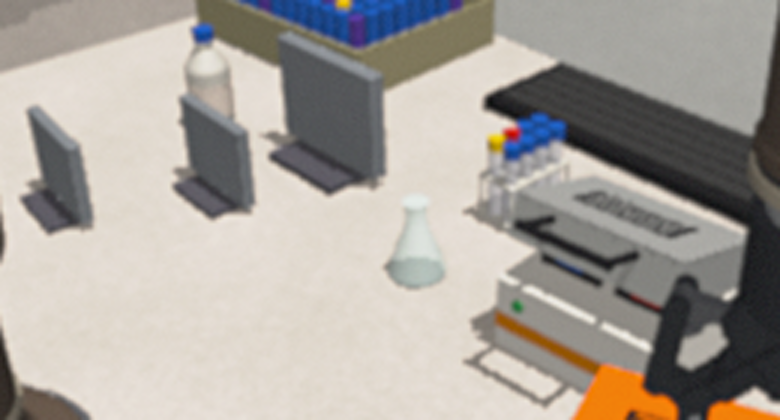

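```bash
cat > h.py <<'E'
import numpy as np
from scipy.optimize import least_squares
from rig import *
CAL={n:calibration(n) for n in("scene","side")}
def proj(n,P,c=None):
    c=c or CAL[n];P=np.atleast_2d(P);E=c["extrinsics"]
    q=P@E[:3,:3].T+E[:3,3];q=q*[1,-1,-1]
    p=q@c["camera_matrix"].T;return p[:,:2]/p[:,2:]
def c1(u,v):return np.array([225+(u+.5)*.3-.5,130+(v+.5)*.3-.5])
def c2(u,v):return np.array([185+(u+.5)/3-.5,130+(v+.5)/3-.5])
def place(x,y,a,P):
    c,s=np.cos(a),np.sin(a);P=np.atleast_2d(P)
    return np.c_[x+c*P[:,0]-s*P[:,1],y+s*P[:,0]+c*P[:,1],P[:,2]]
def hood(th,d,y,h): # box coords; d before hinge, h above
    return [65-d*np.cos(th)+h*np.sin(th),y,75+d*np.sin(th)+h*np.cos(th)]
def ray(n,uv):
    c=CAL[n];E=c["extrinsics"];d=np.linalg.inv(c["camera_matrix"])@[uv[0],uv[1],1]
    return -E[:3,:3].T@E[:3,3],E[:3,:3].T@(d*[1,-1,-1])
def at(n,uv,z):
    o,d=ray(n,uv);return o+d*(z-o[2])/d[2]
E
python3 - <<'E'
from h import *
np.set_printoptions(precision=2,suppress=True)
obs=[("scene",c1(97,48),125,-84,46),("scene",c1(215,130),125,84,46),("scene",c1(128,205),0,84,46),("scene",c1(22,130),0,-84,46),
("side",c2(520,225),170,47,34),("side",c2(635,260),170,-47,34)]
box=[("scene",c1(165,280),(65,85,0)),("scene",c1(40,195),(65,-85,0)),("side",c2(502,279),(-65,85,75)),("side",c2(497,332),(-65,85,0))]
def f(p):
    r=[]
    for n,uv,d,y,h in obs:r+=list(proj(n,place(*p[:3],hood(p[3],d,y,h)))[0]-uv)
    for n,uv,P in box:r+=list(proj(n,place(*p[:3],P))[0]-uv)
    return np.array(r)
s=least_squares(f,[600,-300,0,.2],loss='soft_l1');print("box",s.x);print(f(s.x).reshape(-1,2))
pan={"big":[(350,343),(497,447),(362,323),(510,433),(284,37),(383,76)],
"mid":[(494,320),(600,388),(506,300),(609,376),(183,98),(252,130)],
"r":[(667,292),(774,366),(682,272),(787,352),(31,109),(85,168)]}
for k,v in pan.items():
    def g(p):
        x,y,a,W,H=p;t=20
        r=[]
        for uv,P in zip(v[:4],[(t/2,-W/2,H),(t/2,W/2,H),(-t/2,-W/2,H),(-t/2,W/2,H)]):r+=list(proj("scene",place(x,y,a,P))[0]-c1(*uv))
        for uv,P in zip(v[4:],[(-t/2,W/2,H),(-t/2,-W/2,H)]):r+=list(proj("side",place(x,y,a,P))[0]-c2(*uv))
        return np.array(r)
    s=least_squares(g,[600,200,0,150,120],loss='soft_l1');print(k,s.x);print(g(s.x).reshape(-1,2))
for n,uv in[("flask",c1(305,290)),("bottle",c1(625,575)),("rackfar",c1(170,400))]:print(n,at("scene",uv,0))
E
```

```text
box [ 536.04 -228.81    0.17    0.31]
[[-2.4   0.55]
 [-2.73 -5.07]
 [-0.16 -0.42]
 [-3.19  1.04]
 [-0.81 -0.71]
 [-6.71  1.22]
 [-4.87 -0.9 ]
 [-0.59  3.59]
 [-2.22 -0.42]
 [-1.01  3.96]]
big [551.51 230.14   0.09 161.94 138.87]
[[-1.18 -0.64]
 [-0.63  0.13]
 [-0.21  1.5 ]
 [-0.08 -0.15]
 [-2.62 -0.28]
 [-4.86  0.04]]
mid [414.34 256.09   6.37 116.6  102.13]
[[-0.83 -0.38]
 [-1.03  0.15]
 [-0.49  2.06]
 [ 0.11 -0.18]
 [-1.86 -0.42]
 [-4.45 -0.06]]
r [266.25 343.02  12.54 121.22  98.36]
[[-0.44 -0.92]
 [-0.31 -0.06]
 [-1.    2.07]
 [-0.31  0.77]
 [-1.35  0.35]
 [-4.88 -6.09]]
flask [473.83 -10.05   0.  ]
bottle [485.88 422.31   0.  ]
rackfar [666.55   9.74   0.  ]
```

The wide panel (scene (353,257)) fits at ~162×139 mm; the other two are ~118×100. So the large one is the panel meant. I'll raise the tool and look at the box from above with the wrist camera.

Run:
```python
from h import *
np.set_printoptions(precision=1,suppress=True)
v=[(350,343),(497,447),(362,323),(510,433),(284,37),(374,73)]
def g(p):
    x,y,a=p;W,H,t=170,140,20;r=[]
    for uv,P in zip(v[:4],[(t/2,-W/2,H),(t/2,W/2,H),(-t/2,-W/2,H),(-t/2,W/2,H)]):r+=list(proj("scene",place(x,y,a,P))[0]-c1(*uv))
    for uv,P in zip(v[4:],[(-t/2,W/2,H),(-t/2,-W/2,H)]):r+=list(proj("side",place(x,y,a,P))[0]-c2(*uv))
    return np.array(r)
s=least_squares(g,[550,230,0]);print(s.x,s.x[2].round(3),g(s.x))
o=observe();E=calibration("wrist")["extrinsics"]
C=-E[:3,:3].T@E[:3,3];R=o["tool_rot"]
print("cam in tool",R.T@(C-o["ee_pos"]),"cam axes in tool\n",R.T@E[:3,:3].T)
print("to (420,-250,300) in tool axes",R.T@(np.array([420,-250,300])-o["ee_pos"]))
```

```text
[552.4 229.5   0.1] 0.068 [-2.2 -2.  -0.3  1.2 -1.1  0.3  0.4  0.9 -2.7 -1.1 -1.2  1.2]
cam in tool [  -0.1 -143.1   69.8] cam axes in tool
 [[ 1.   0.  -0. ]
 [-0.   0.3 -1. ]
 [-0.   1.   0.3]]
to (420,-250,300) in tool axes [-213.7  -69.2  264.6]
```

```bash
python3 -m inch '[[0,-0.03,0,0,0.0854],[0,-0.039,0,0,0.0854],[-0.0214,0,0.0265,0,0.0854],[-0.0214,0,0.0265,0,0.0854],[-0.0214,0,0.0265,0,0.0854],[-0.0214,0,0.0265,0,0.0854],[-0.0214,0,0.0265,0,0.0854],[-0.0214,0,0.0265,0,0.0854],[-0.0214,0,0.0265,0,0.0854],[-0.0214,0,0.0265,0,0.0854],[-0.0214,0,0.0265,0,0.0854],[-0.0214,0,0.0265,0,0.0854]]' 40
python3 -m inch '[[0,0,0,-0.11,0.0854],[0,0,0,-0.11,0.0854],[0,0,0,-0.11,0.0854],[0,0,0,-0.11,0.0854],[0,0,0,-0.11,0.0854],[0,0,0,-0.11,0.0854],[0,0,0,-0.11,0.0854],[0,0,0,-0.11,0.0854],[0,0,0,-0.11,0.0854],[0,0,0,-0.11,0.0854],[0,0,0,-0.11,0.0854],[0,0,0,-0.07,0.0854]]' 40
python3 - <<'E'
from h import *
import cv2,pickle
o=observe();c=calibration("wrist");im=snapshot("wrist");pickle.dump(c,open("w1.pkl","wb"))
cv2.imwrite("pics/w1.png",im);print(o["ee_pos"],o["tool_rot"],o["qpos"],o["t"])
cv2.imwrite("pics/scene1.png",snapshot("scene"));cv2.imwrite("pics/side1.png",snapshot("side"))
E
```

```text
t: 1.1
ee_pos: [420.5, -248.2, 300.1]
tool_rot: [[0.445, -0.0, 0.895], [-0.895, -0.0, 0.445], [-0.0, -1.0, -0.0]]
force: [1.3, -1.0, 0.2]
opening: 85.2
t: 2.1
ee_pos: [420.1, -249.8, 300.0]
tool_rot: [[0.984, -0.001, -0.176], [0.176, 0.0, 0.984], [-0.001, -1.0, 0.0]]
force: [-0.1, 0.8, 0.4]
opening: 85.3
[ 420.09708085 -249.77203511  299.96141693] [[ 9.84379902e-01 -6.46389494e-04 -1.76056217e-01]
 [ 1.76056456e-01  3.33974683e-04  9.84380014e-01]
 [-5.77494580e-04 -9.99999735e-01  4.42559009e-04]] [ 41.9385091    8.11204982 -18.84991428 103.18149373   2.79223557
  69.20041073  32.41010234] 2.1
```

View pics/w1.png

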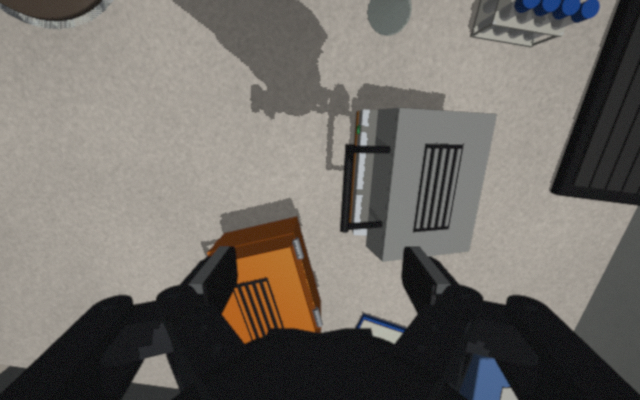

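Run:
```python
from h import *
import pickle
np.set_printoptions(precision=2,suppress=True)
CAL["w"]=pickle.load(open("w1.pkl","rb"))
obs=[("w",(349,147),170,47,34),("w",(345,231),170,-47,34),("w",(398,108),125,84,46),("w",(495,114),0,84,46),("w",(470,250),0,-84,46),("w",(384,260),125,-84,46),
("scene",c1(97,48),125,-84,46),("scene",c1(128,205),0,84,46),("scene",c1(22,130),0,-84,46),("side",c2(520,225),170,47,34)]
box=[("scene",c1(165,280),(65,85,0)),("side",c2(502,279),(-65,85,75))]
for k in(10,6):
  def f(p):
    r=[]
    for n,uv,d,y,h in obs[:k]:r+=list(proj(n,place(*p[:3],hood(p[3],d,y,h)),CAL[n])[0]-uv)
    if k>6:
      for n,uv,P in box:r+=list(proj(n,place(*p[:3],P))[0]-uv)
    return np.array(r)
  s=least_squares(f,[536,-229,.17,.3],loss='soft_l1');print("box",s.x);print(f(s.x).reshape(-1,2))
  print("handle",place(*s.x[:3],hood(s.x[3],170,0,34)),"hinge",place(*s.x[:3],(65,0,75)))
print(proj("w",[[420,-250,300]],CAL["w"]))
```

```text
box [ 535.06 -230.43    0.16    0.3 ]
[[-0.22 -1.51]
 [-0.46  1.14]
 [-0.17  0.02]
 [ 1.02 -1.91]
 [ 0.42  0.21]
 [-0.53  2.39]
 [-1.87  0.23]
 [-0.7  -0.84]
 [-3.08  0.26]
 [-1.08 -0.11]
 [-5.41 -1.21]
 [-2.07 -0.39]]
handle [[ 448.79 -244.02  157.76]] hinge [[ 599.27 -220.32   75.  ]]
box [ 535.4  -230.55    0.15    0.3 ]
[[-0.12 -1.5 ]
 [-0.49  1.02]
 [-0.05  0.15]
 [ 1.28 -1.63]
 [ 0.45  0.43]
 [-0.63  2.35]]
handle [[ 448.87 -244.04  157.33]] hinge [[ 599.62 -220.53   75.  ]]
[[318.09 251.17]]
```

Box fit agrees across wrist, scene and side: handle at (449,−244,157), hood ajar by 0.30, yaw 0.155, with residuals of about 1–2 px in the wrist view. Next I descend over the bar with a narrow opening and pinch it.

```bash
python3 -m inch '[[0,0,0,0.022,0.032],[0.0293,0,0.0013,0,0.032],[0,0.02,0,0,0.032],[0,0.03,0,0,0.032],[0,0.03,0,0,0.032],[0,0.03,0,0,0.032],[0,0.03,0,0,0.032],[0,0.0215,0,0,0.032],[0,0,0,0,0.032]]' 40
python3 -m inch '[[0,0,0,0,0],[0,0,0,0,0],[0,0,0,0,0],[0,0,0,0,0],[0,0,0,0,0],[0,0,0,0,0]]' 40
python3 - <<'E'
import numpy as np
p=np.linspace(.497,1.80,17);print(np.c_[-np.diff(173.4*np.cos(p)),-np.diff(173.4*np.sin(p))].round(1).tolist())
E
```

```text
t: 3.0
ee_pos: [446.4, -243.1, 134.6]
tool_rot: [[0.989, -0.007, -0.146], [0.146, 0.003, 0.989], [-0.006, -1.0, 0.004]]
force: [-0.1, 0.1, 0.3]
opening: 32.1
t: 3.5
ee_pos: [448.7, -244.6, 140.1]
tool_rot: [[0.989, -0.0, -0.147], [0.147, -0.001, 0.989], [-0.0, -1.0, -0.001]]
force: [-5.5, -0.0, 3.3]
opening: 8.3
[[7.2, -12.1], [8.2, -11.5], [9.1, -10.8], [9.9, -10.0], [10.7, -9.2], [11.4, -8.3], [12.1, -7.3], [12.6, -6.3], [13.1, -5.3], [13.5, -4.2], [13.8, -3.1], [14.0, -1.9], [14.1, -0.8], [14.1, 0.4], [14.0, 1.5], [13.9, 2.6]]
```

```bash
python3 -m inch '[[0.0072,-0.0121,0,0,0],[0.0082,-0.0115,0,0,0],[0.0091,-0.0108,0,0,0],[0.0099,-0.01,0,0,0],[0,0,0,0,0]]' 40
python3 - <<'E'
from h import *
import cv2
o=observe();c=calibration("wrist");im=snapshot("wrist");cv2.imwrite("pics/w2.png",im);print(o["ee_pos"],o["force"],o["opening"])
E
```

```text
t: 3.92
ee_pos: [484.1, -239.7, 186.9]
tool_rot: [[0.989, 0.001, -0.148], [0.148, -0.002, 0.989], [0.001, -1.0, -0.002]]
force: [-9.6, 0.5, 11.5]
opening: 8.5
[ 484.05353687 -239.71119201  186.88316028] [-9.605076    0.52414853 11.52691254] 8.50357542685486
```

View pics/w2.png

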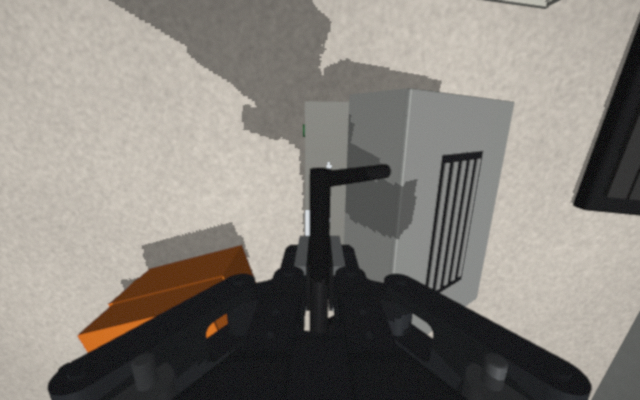

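The bar is in the fingers (≈(320,250)) and the hood is following. The radial push means my arc is ~4 mm too tight, so I'll ease it outward and carry on.

```bash
python3 -m inch '[[0.0077,-0.0122,0,0,0],[0.0114,-0.0093,0,0,0],[0.0121,-0.0083,0,0,0],[0.0126,-0.0073,0,0,0],[0.0131,-0.0058,0,0,0],[0.0135,-0.0047,0,0,0],[0,0,0,0,0]]' 40
```

```text
t: 4.55
ee_pos: [555.2, -229.6, 229.0]
tool_rot: [[0.989, 0.002, -0.148], [0.148, -0.001, 0.989], [0.002, -1.0, -0.001]]
force: [8.0, -6.6, -23.8]
opening: 8.6
```

```bash
python3 -m inch '[[0.0138,-0.0015,0,0,0],[0.014,-0.0005,0,0,0],[0.0141,0.0005,0,0,0],[0.0141,0.001,0,0,0],[0,0,0,0,0]]' 40
```

```text
t: 4.97
ee_pos: [611.5, -221.9, 233.7]
tool_rot: [[0.989, 0.006, -0.148], [0.148, -0.003, 0.989], [0.006, -1.0, -0.004]]
force: [1.2, -4.2, 3.3]
opening: 8.3
```

```bash
python3 -m inch '[[0.014,0.0015,0,0,0],[0.0139,0.0026,0,0,0],[0.008,0.0025,0,0,0],[0,0,0,0,0],[0,0,0,0,0]]' 40
python3 -m inch '[[0,0,0,0,0.03],[0,0,0,0,0.03],[0,0,0,0,0.04],[0,0,0,0,0.04],[0,-0.015,0,0,0.04],[0,-0.03,0,0,0.04],[0,-0.03,0,0,0.04],[0,-0.03,0,0,0.04],[0,0,0,0,0.04]]' 40
python3 - <<'E'
from h import *
import cv2
o=observe();print(o["ee_pos"])
a=snapshot("side")[120:300,300:500];b=snapshot("scene")[120:300,200:400]
cv2.imwrite("pics/m3.png",cv2.resize(np.hstack([a,b]),None,fx=2,fy=2,interpolation=cv2.INTER_CUBIC))
E
```

```text
t: 5.38
ee_pos: [646.1, -216.9, 227.0]
tool_rot: [[0.989, 0.006, -0.147], [0.147, -0.003, 0.989], [0.006, -1.0, -0.004]]
force: [2.3, -4.1, 1.7]
opening: 8.3
t: 6.13
ee_pos: [645.8, -215.0, 337.0]
tool_rot: [[0.989, 0.01, -0.149], [0.149, -0.002, 0.989], [0.009, -1.0, -0.004]]
force: [-0.2, -0.2, 0.5]
opening: 40.2
[ 645.78659888 -214.96355003  336.97110514]
```

View pics/m3.png

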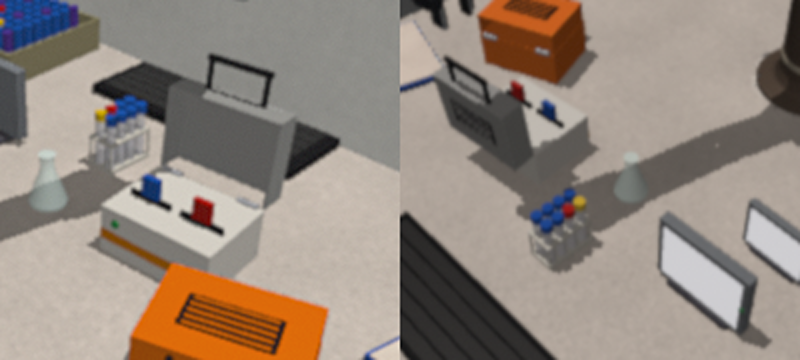

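Hood stands open (θ≈1.64); the red tab is in the −y slot (side (401,225)), the blue one in the other. I'll go above the red tab and check its position.

```bash
python3 -m inch '[[-0.0316,0,-0.0097,0,0.04],[-0.0316,0,-0.0097,0,0.04],[-0.0316,0,-0.0097,0,0.04],[-0.0316,0,-0.0097,0,0.04],[0,0.035,0,0,0.04],[0,0.035,0,0,0.04],[0,0.035,0,0,0.04],[0,0.032,0,0,0.04],[0,0,0,0,0.04]]' 40
python3 - <<'E'
from h import *
import cv2,pickle
np.set_printoptions(precision=1,suppress=True)
for z in(95,97,99):print(z,at("side",(401.3,225.3),z),at("scene",(258.3,165.3),z))
o=observe();c=calibration("wrist");im=snapshot("wrist");pickle.dump(c,open("w4.pkl","wb"));cv2.imwrite("pics/w4.png",im)
R,p=o["tool_rot"],o["ee_pos"];print(p,R)
t=place(535.3,-230.5,.153,[(-15,-40,112),(-15,-53,112),(-15,-27,112),(-15,40,112)]);print(t,proj("",t,c))
E
```

```text
t: 6.98
ee_pos: [519.7, -270.4, 185.1]
tool_rot: [[0.989, -0.011, -0.149], [0.149, 0.006, 0.989], [-0.01, -1.0, 0.007]]
force: [-1.1, 0.5, -1.0]
opening: 40.3
95 [ 528.2 -272.5   95. ] [ 521.5 -272.5   95. ]
97 [ 525.9 -274.2   97. ] [ 522.7 -270.4   97. ]
99 [ 523.6 -275.9   99. ] [ 523.9 -268.3   99. ]
[ 519.7 -270.4  185.1] [[ 1.  -0.  -0.1]
 [ 0.1  0.   1. ]
 [-0.  -1.   0. ]]
[[ 526.6 -272.3  112. ]
 [ 528.6 -285.2  112. ]
 [ 524.6 -259.5  112. ]
 [ 514.4 -193.3  112. ]] [[327.5 215.2]
 [327.4 230. ]
 [327.5 199.9]
 [327.9 113. ]]
```

View pics/w4.png

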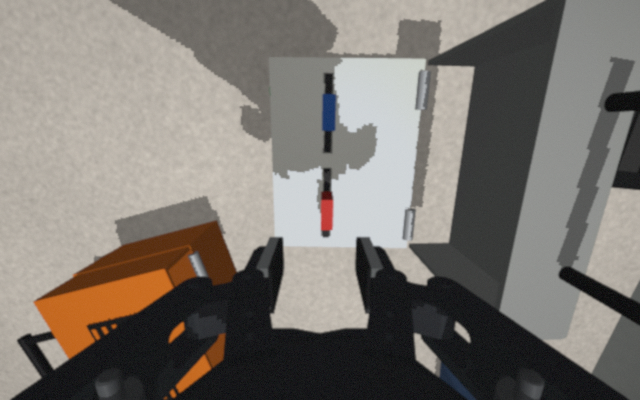

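The wrist view shows the red tab at (327,213) and the blue one at (329,112), both where the box fit predicts them. The tab is therefore at (526.6,−272.3).

```bash
python3 -m inch '[[0,0,0,-0.004,0.04],[0,0,0,0,0.04],[0,0,0,0,0.04],[0,0,0,0,0.04]]' 40
python3 - <<'E'
from h import *
o=observe();print(o["tool_rot"].T@(np.array([526.6,-272.3,83])-o["ee_pos"]))
E
```

```text
t: 7.37
ee_pos: [525.3, -272.5, 194.5]
tool_rot: [[0.988, 0.003, -0.152], [0.152, -0.001, 0.988], [0.002, -1.0, -0.002]]
force: [0.3, -0.2, -0.3]
opening: 40.2
[  1.01583461 111.52570501   0.2108173 ]
```

```bash
python3 -m inch '[[0.001,0.02,0,0,0.04],[0,0.025,0,0,0.04],[0,0.025,0,0,0.04],[0,0.02,0,0,0.04],[0,0.012,0,0,0.04],[0,0.0095,0,0,0.04],[0,0,0,0,0.04],[0,0,0,0,0.04],[0,0,0,0,0.04]]' 40
python3 -m inch '[[0,0,0,0,0],[0,0,0,0,0],[0,0,0,0,0],[0,0,0,0,0],[0,0,0,0,0],[0,0,0,0,0]]' 50
```

```text
t: 8.12
ee_pos: [526.3, -272.4, 82.5]
tool_rot: [[0.988, 0.002, -0.152], [0.152, -0.001, 0.988], [0.002, -1.0, -0.001]]
force: [0.0, -0.5, 0.4]
opening: 40.3
t: 8.62
ee_pos: [526.0, -272.3, 82.2]
tool_rot: [[0.988, 0.001, -0.152], [0.152, -0.001, 0.988], [0.001, -1.0, -0.001]]
force: [-1.6, -0.6, 6.4]
opening: 9.3
```

```bash
python3 -m inch '[[0,-0.005,0,0,0],[0,-0.008,0,0,0],[0,-0.01,0,0,0],[0,-0.01,0,0,0],[0,-0.01,0,0,0],[0,-0.01,0,0,0],[0,-0.01,0,0,0],[0,-0.01,0,0,0],[0,-0.015,0,0,0],[0,-0.015,0,0,0],[0,0,0,0,0],[0,0,0,0,0]]' 50
python3 -m inch '[[0,-0.02,0,0,0],[0,-0.025,0,0,0],[0,-0.025,0,0,0],[0,0,0,0,0],[0,0,0,0,0],[0,0,0,0,0]]' 50
python3 - <<'E'
from h import *
import cv2
np.set_printoptions(precision=1,suppress=True)
o=observe();p=o["ee_pos"];R=o["tool_rot"];print(p,o["opening"],o["force"])
x,y,a=552.4,229.5,.068
t=place(x,y,a,(90,0,0))[0];print("target",t,"tool delta",R.T@(t-p),"now yaw",np.arctan2(R[1,0],R[0,0]))
a=snapshot("side")[60:300,260:500];b=snapshot("scene")[60:340,200:480]
cv2.imwrite("pics/m5.png",np.hstack([cv2.resize(a,(390,390)),cv2.resize(b,(400,400))[:390]]))
E
```

```text
t: 9.62
ee_pos: [525.8, -272.2, 185.2]
tool_rot: [[0.988, 0.002, -0.152], [0.152, -0.001, 0.988], [0.002, -1.0, -0.001]]
force: [-0.4, -0.7, -1.3]
opening: 9.1
t: 10.12
ee_pos: [524.7, -271.8, 252.9]
tool_rot: [[0.988, -0.002, -0.152], [0.152, 0.001, 0.988], [-0.002, -1.0, 0.001]]
force: [0.2, 0.1, -1.4]
opening: 9.1
[ 524.7 -271.8  252.9] 9.13190263825273 [ 0.2  0.1 -1.4]
target [642.2 235.6   0. ] tool delta [193.8 253.1 483.4] now yaw 0.15294788694836836
```

View pics/m5.png

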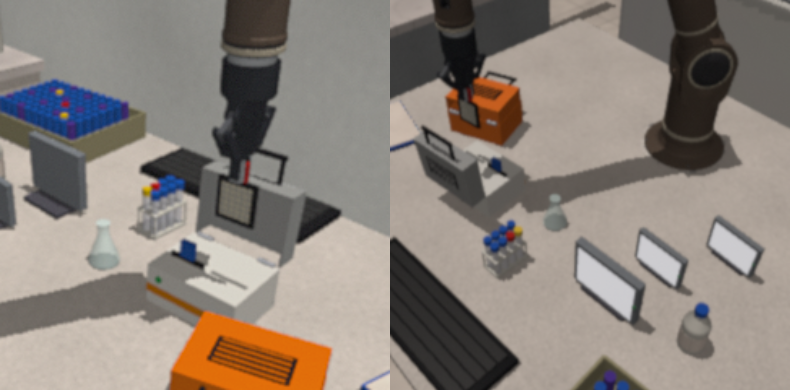

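The plate is held clear, the hood open and blue seated. I'll travel along +y past the hood, then outward beyond the panel, then alongside to the lit face, with the plate's bottom edge ~180 mm up.

```bash
python3 -m inch '[[0,0,0.015,0,0],[0,0,0.025,0,0],[0,0,0.03,0,0],[0,0,0.03,0,0],[0,0,0.03,0,0],[0,0,0.03,0,0],[0,0,0.03,0,0],[0,0,0.025,0,0],[0,0,0.015,0,0],[0,0,0.01,0,0]]' 50
python3 -m inch '[[0.015,0,0,0.02,0],[0.025,0,0,0.02,0],[0.03,0,0,0.02,0],[0.03,0,0,0.02,0],[0.03,0,0,0.005,0],[0.03,0,0,0,0],[0.02,0,0,0,0],[0.014,0,0,0,0],[0,0,0,0,0],[0,0,0,0,0]]' 50
python3 - <<'E'
from h import *
np.set_printoptions(precision=1,suppress=True)
o=observe();p=o["ee_pos"];R=o["tool_rot"]
t=place(552.4,229.5,.068,(90,0,0))[0];print(R.T@(t-p),np.arctan2(R[1,0],R[0,0]))
E
```

```text
t: 11.05
ee_pos: [487.7, -31.8, 253.7]
tool_rot: [[0.988, -0.001, -0.156], [0.156, 0.0, 0.988], [-0.001, -1.0, 0.001]]
force: [0.3, 0.3, -0.1]
opening: 9.3
t: 11.88
ee_pos: [681.5, -16.4, 252.6]
tool_rot: [[0.998, -0.002, -0.068], [0.068, 0.0, 0.998], [-0.002, -1.0, 0.0]]
force: [-0.1, -0.7, -1.3]
opening: 9.3
[-21.5 252.8 254. ] 0.06798061253965575
```

```bash
python3 -m inch '[[0,0,0.015,0,0],[0,0,0.025,0,0],[0,0,0.03,0,0],[0,0,0.03,0,0],[0,0,0.03,0,0],[0,0,0.03,0,0],[-0.0055,0,0.03,0,0],[-0.0055,0,0.025,0,0],[-0.0055,0,0.025,0,0],[-0.005,0,0.014,0,0],[0,0,0,0,0],[0,0,0,0,0]]' 50
python3 -m inch '[[0,0,0,0,0],[0,0,0,0,0]]' 50
python3 - <<'E'
from h import *
import cv2,pickle
np.set_printoptions(precision=1,suppress=True)
o=observe();c=calibration("wrist");im=snapshot("wrist");pickle.dump(c,open("w6.pkl","wb"));cv2.imwrite("pics/w6.png",im)
print(o["ee_pos"])
for P in[(10,-85,140),(10,85,140),(-10,-85,140),(-10,85,140)]:print(proj("",place(552.4,229.5,.068,P),c))
E
```

```text
t: 12.88
ee_pos: [642.2, 236.1, 254.6]
tool_rot: [[0.998, 0.0, -0.07], [0.07, -0.001, 0.998], [0.0, -1.0, -0.001]]
force: [-0.2, -0.7, -1.1]
opening: 9.7
t: 13.05
ee_pos: [643.9, 233.2, 254.2]
tool_rot: [[0.998, 0.0, -0.065], [0.065, -0.001, 0.998], [0.0, -1.0, -0.001]]
force: [-0.4, 0.2, -0.2]
opening: 9.4
[643.9 233.2 254.2]
[[240.8 274.5]]
[[225.2 101.7]]
[[221.7 274.6]]
[[202.4 101.7]]
```

View pics/w6.png

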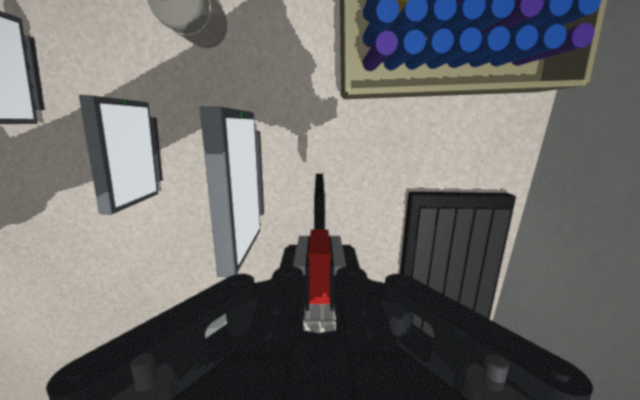

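Wrist view: the panel's lit face runs (225,110)–(238,275), within a few px of the fit; the plate hangs upright at (320,200), parallel to it. Nothing lies below, so I descend 144 mm.

```bash
python3 -m inch '[[0,0.01,-0.002,0,0],[0,0.018,0,0,0],[0,0.02,0,0,0],[0,0.02,0,0,0],[0,0.02,0,0,0],[0,0.02,0,0,0],[0,0.016,0,0,0],[0,0.012,0,0,0],[0,0.008,0,0,0],[0,0,0,0,0],[0,0,0,0,0],[0,0,0,0,0]]' 50
python3 -m inch '[[0,0,0,0,0],[0,0,0,0,0],[0,0,0,0,0],[0,0,0,0,0],[0,0,0,0,0],[0,0,0,0,0]]' 50
python3 - <<'E'
from h import *
import cv2
np.set_printoptions(precision=3,suppress=True)
o=observe();R=o["tool_rot"];p=o["ee_pos"];print(p,o["opening"],o["force"],o["qvel"],R)
cp=p-np.array([0,0,35.3]);x,y,a=552.4,229.5,.068
f=place(x,y,a,(10,0,75))[0];d=cp-f;c,s=np.cos(a),np.sin(a);print("in face",c*d[0]+s*d[1],-s*d[0]+c*d[1],d[2])
im=snapshot("scene");q=proj("scene",[cp,f])-[200,100];print(q*[400/240,400/240])
b=snapshot("side");sd=b[90:300,200:450]
cv2.imwrite("pics/m7.png",np.hstack([cv2.resize(im[100:340,200:440],(400,400),interpolation=cv2.INTER_CUBIC),cv2.resize(sd,(400,336))[[*range(336)]+[335]*64]]))
E
```

```text
t: 14.1
ee_pos: [643.9, 233.7, 111.2]
tool_rot: [[0.998, 0.001, -0.068], [0.068, 0.001, 0.998], [0.002, -1.0, 0.001]]
force: [0.2, 0.8, -0.6]
opening: 9.4
t: 14.6
ee_pos: [643.3, 233.4, 110.3]
tool_rot: [[0.998, 0.0, -0.068], [0.068, -0.0, 0.998], [0.0, -1.0, -0.0]]
force: [0.1, -0.3, -0.4]
opening: 9.3
[643.341 233.401 110.288] 9.263118945681807 [ 0.07  -0.34  -0.403] [ 0.06   0.062  0.032 -0.002 -0.046  0.029 -0.055] [[ 0.998  0.    -0.068]
 [ 0.068 -0.     0.998]
 [ 0.    -1.    -0.   ]]
in face 80.99561284873212 -2.2877008307469233 -0.012207624630647729
[[214.28  295.356]
 [246.859 267.646]]
```

View pics/m7.png

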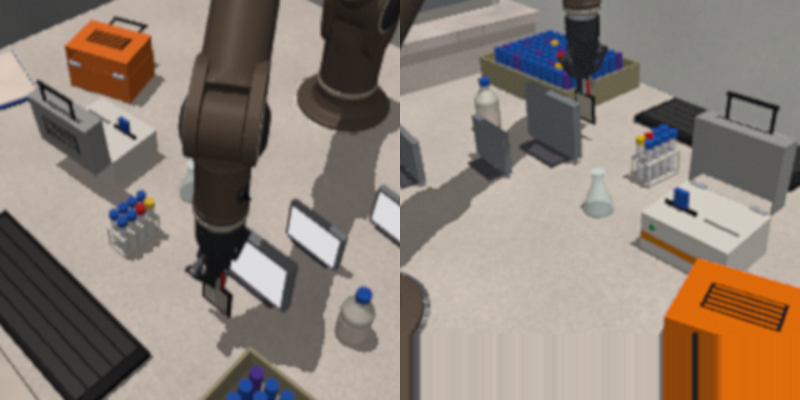

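The plate shows at (217,296), against (214,295) predicted, held upright in front of the lit face. The hood is open, blue is seated and the bystanders are standing. I'm handing it in.

```bash
python3 -c "
from rig import *
print(close_job())"
```

```text
the job is handed in; nothing more can be done
None
```

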